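# Pack out a gel-plate clamp with spacer blocks and hold it shut

## Task

Clear the cork offcut off the clamping stand into the yellow tub. Then pack the gap between the stand's glass plates and its sliding pusher with white spacer blocks from the rack, standing upright on the stand's floor, adding as many as it takes until the pusher clamps the stack firmly before it runs out of travel. Finish still pressing the pusher's black end cap in with the fingers, gently but firmly and without letting go, so that the stack stays clamped, and leave the small vials standing.

Things in the scene. Friction and masses are not known exactly. Their poses are not given: they have to be found in the camera images.
- stand: fixed clamping stand on the counter: grey base plate with an 8 mm thick floor, 160 x 90 mm, x from -65 to +95 mm. Origin on the counter under the pusher's clamping face when the pusher is fully back; +x points from the pusher to the back stop, z up. Low cheeks (18 mm high, inner faces at y = +-32 mm) run along both sides; an aluminium front bracket (x = -52 to -40 mm) and end wall (x = 80 to 92 mm) are 54 mm high. All of this is below 59 mm above the counter
- back_stop: fixed back stop of the stand, a white block faced with a pair of glass plates, 60 mm wide (y), 50 mm high, top 58 mm above the counter. Origin at the foot of the glass face, on the stand's floor (8 mm above the counter), on the stand's centre line; its axes are those of the stand. The gap to be packed runs from the pusher face to this origin along the stand's x; it is 20 to 46 mm wide with the pusher fully back
- pusher (a joint): travel of the sliding pusher, a white plate 60 mm wide (y) whose top is 58 mm above the counter: 0 = fully back, 0.022 m = its end stop, moving along the stand's +x towards the glass. A weak spring (about 0.7 N at 0, 2 N at the end) always returns it when released. If it reaches 0.022 it is out of travel on its end stop and the stack is still loose; a stack is clamped when the pusher stops on it short of that. A block set anywhere in a wide gap is slid along by the pusher
- pusher_face (a point): centre of the pusher's clamping face, 36 mm above the counter; moves with the pusher
- cap (a joint): how far the black end cap is pushed in on its stiff spring against the pusher: 0 = free, 0.010 m = bottomed, 1200 N/m. While the pusher still slides the cap sinks up to about 2 mm; once the pusher is blocked it sinks 1 mm for each 1.2 N
- cap_back (a point): centre of the flat back face of the black end cap, an upright disc of 40 mm diameter and 10 mm thickness, 38 mm above the counter, 100 mm behind (stand -x) the pusher face. Press it here along the stand's +x; moves with the cap
- spacer_rack: fixed aluminium rack, 112 x 50 x 26 mm, with three slots 20 mm wide side by side along its x, each open at both y ends and upwards; slot floor 6 mm above the counter. Origin under its centre on the counter
- spacer_a: loose white plastic spacer block, 14 mm thick (x), 44 mm wide (y), 90 mm high, 60 g; the lowest 5 mm are stepped in by 2 mm all round. Origin at the centre of its underside. Stands upright in the rack at the start with 64 mm clear above the rack; can be gripped by its 44 mm width from above
- spacer_b: as spacer_a
- spacer_c: as spacer_a
- offcut: loose brown cork offcut, 78 x 28 x 20 mm (x, y, z), 30 g, lying on the pusher and back stop across the mouth of the gap, its underside 58 mm above the counter. Origin at the centre of its underside
- tub: yellow round open tub, 82 mm high, 124 mm across the rim, about 88 mm across inside, standing on the counter. Origin at the centre of its underside
- vial_a: small dark vial, 22 mm across, 53 mm high, standing just left of the stand; origin at its underside. A bystander
- vial_b: small white vial with a red cap, 22 mm across, 41 mm high, standing to the right behind; origin at its underside. A bystander
- vial_c: small dark vial, 22 mm across, 47 mm high, standing to the right behind; origin at its underside. A bystander

How it is judged:
On the way, in this order (a step that is already met when the one before it is completed fails the run):
1. the cork offcut lies in the yellow tub (horizontal distance between offcut and tub below 0.055 m and height (world z) of offcut below 0.078 m), for 0.2 s.
2. at least one spacer block stands seated in the gap, released (((z of spacer_a in the frame of stand between 0.004 and 0.012 m and angle between spacer_a's own z axis and vertical below 0.09 rad and x of spacer_a in the frame of stand above 0.003 m and x of spacer_a in the frame of back_stop below -0.003 m and y of spacer_a in the frame of stand between -0.02 and 0.02 m and contact force between the fingers and spacer_a below 0.1 N) or (z of spacer_b in the frame of stand between 0.004 and 0.012 m and angle between spacer_b's own z axis and vertical below 0.09 rad and x of spacer_b in the frame of stand above 0.003 m and x of spacer_b in the frame of back_stop below -0.003 m and y of spacer_b in the frame of stand between -0.02 and 0.02 m and contact force between the fingers and spacer_b below 0.1 N) or (z of spacer_c in the frame of stand between 0.004 and 0.012 m and angle between spacer_c's own z axis and vertical below 0.09 rad and x of spacer_c in the frame of stand above 0.003 m and x of spacer_c in the frame of back_stop below -0.003 m and y of spacer_c in the frame of stand between -0.02 and 0.02 m and contact force between the fingers and spacer_c below 0.1 N))), for 0.2 s.
At the end, for the whole second after the job is handed in: Offcut inside the tub. Upright blocks seated on the stand's floor fill the gap: pusher and glass each press on a block with over 2 N, fingers pressing the cap with over 3 N, sunk over 3.5 mm, and touching no block (all of step 1 and ((z of spacer_a in the frame of stand between 0.004 and 0.012 m and angle between spacer_a's own z axis and vertical below 0.09 rad and x of spacer_a in the frame of stand above 0.003 m and x of spacer_a in the frame of back_stop below -0.003 m and y of spacer_a in the frame of stand between -0.02 and 0.02 m and contact force between pusher and spacer_a above 2 N) or (z of spacer_b in the frame of stand between 0.004 and 0.012 m and angle between spacer_b's own z axis and vertical below 0.09 rad and x of spacer_b in the frame of stand above 0.003 m and x of spacer_b in the frame of back_stop below -0.003 m and y of spacer_b in the frame of stand between -0.02 and 0.02 m and contact force between pusher and spacer_b above 2 N) or (z of spacer_c in the frame of stand between 0.004 and 0.012 m and angle between spacer_c's own z axis and vertical below 0.09 rad and x of spacer_c in the frame of stand above 0.003 m and x of spacer_c in the frame of back_stop below -0.003 m and y of spacer_c in the frame of stand between -0.02 and 0.02 m and contact force between pusher and spacer_c above 2 N)) and ((z of spacer_a in the frame of stand between 0.004 and 0.012 m and angle between spacer_a's own z axis and vertical below 0.09 rad and x of spacer_a in the frame of stand above 0.003 m and x of spacer_a in the frame of back_stop below -0.003 m and y of spacer_a in the frame of stand between -0.02 and 0.02 m and contact force between back_stop and spacer_a above 2 N) or (z of spacer_b in the frame of stand between 0.004 and 0.012 m and angle between spacer_b's own z axis and vertical below 0.09 rad and x of spacer_b in the frame of stand above 0.003 m and x of spacer_b in the frame of back_stop below -0.003 m and y of spacer_b in the frame of stand between -0.02 and 0.02 m and contact force between back_stop and spacer_b above 2 N) or (z of spacer_c in the frame of stand between 0.004 and 0.012 m and angle between spacer_c's own z axis and vertical below 0.09 rad and x of spacer_c in the frame of stand above 0.003 m and x of spacer_c in the frame of back_stop below -0.003 m and y of spacer_c in the frame of stand between -0.02 and 0.02 m and contact force between back_stop and spacer_c above 2 N)) and value of joint cap above 0.0035 m and contact force between the fingers and cap above 3 N and contact force between each of the fingers, the arm and spacer_a below 0.1 N and contact force between each of the fingers, the arm and spacer_b below 0.1 N and contact force between each of the fingers, the arm and spacer_c below 0.1 N); the arm keeps its last pose, push and grip.
It fails at once if a vial is knocked over (angle between any of vial_a, vial_b, vial_c's own z axis and vertical above 0.6 rad).
It fails at once if the cap is pressed with more than 45 N (contact force between the arm and cap above 45 N).
It fails at once if the cap is pressed with more than 45 N by the fingers (contact force between the fingers and cap above 45 N).
It fails at once if the tub is tipped over (angle between tub's own z axis and vertical above 0.5 rad).
It also fails if it takes over 72 s, if anything falls off the work surface, if the arm or the gripper's body presses on something with over 40 N, if the wrist force passes 120 N, or if a joint passes its speed limit or range.

## Robot

A 6-joint arm with a two-finger parallel gripper is mounted at the origin on a cart in front of the work surface, level with it; the furniture and walls round the work are solid. World frame = base frame: x ahead of the robot, y to its left, z up, the work surface at z = 0. Lengths are in m, angles in rad, forces in N, time in s.
With the tool pointing down it reaches from about 0.3 to 0.85 m from the base axis. Payload 4.2 kg.
Tool frame: the origin (TCP) lies at the very end of the fingers, on their centre line; the grasp point (between the pads) lies 19 mm behind it; z points along the fingers, y is the line along which they close (so a half turn about z gives the same grasp; the last joint's range is limited). The gripper opens to 91 mm and grips with 3 to 60 N. Pads are 32 mm wide; open, the fingers measure 118 mm over their backs; the gripper's body (76 mm by 178 mm) begins 60 mm behind the grasp point.
Start: joints at [1.091, 0.32, 1.565, -0, 1.257, -0.02], TCP at [0.255, 0.515, 0.214] pointing down, gripper open.
Joint ranges: [-3.11, 3.11], [-0.84, 2.01], [0.21, 2.61], [-1.34, 4.49], [0.05, 2.63], [-2.56, 2.56]. Speed limits (rad/s): [2.57, 2.57, 3.14, 3.14, 3.14, 3.14].

## Interface

Orientations are given as [roll, pitch, yaw] about the fixed x, y, z axes, in that order (R = Rz(yaw) Ry(pitch) Rx(roll)).
In Python, from plant import telemetry, grab_frame, calibration, bot gives the robot as it stands. The module is installed in compiled form; this text tells all that it offers.
- The arm moves only by the tool carry_out, never from a script. Its argument "steps" is one flat list of numbers, 4 for each row, row after row: the shift along the tool's x, y, z in mm, then the turn about the tool's z in degrees. In form: [tx, ty, tz, yaw, tx, ty, tz, yaw, ...]. A call has exactly 8 rows; each row shifts and turns the commanded pose from where the row before left it, along the tool's axes as they then stand; what a row does not reach is not made up. A row lasts 1/8 s, in which the tool goes at most 62.5 mm and 10.7 degrees, less where a joint would pass 70% of its speed; a pose out of reach is approached as far as the arm can. A call is refused whole if a number of a shift passes 62.5 or a number of a turn 10.7, either way. A call with a gripper value outside its range is refused whole. "claw" is the finger opening in mm, from 0 to 91.2, set as the call begins (left out, the last holds). The fingers move at their own pace and stop on an object; the grip force is fixed at half the most. Time passes only in rows, so rows that do not move let the fingers close, or fill a call up. It gives the time, the measured TCP pose, the force, the opening and the grip force at its end, in the units of the state.
- telemetry.get_obs(): the state, without advancing time (a new reading comes with each control period).
- grab_frame(name): name is "scene" or "top" or "wrist"; returns the picture (420x560x3 uint8, blue, green, red); there is no depth.
- calibration(name): a dict with "fx", "fy", "cx", "cy" (pixels), "T" (4x4, takes a point from camera to world coordinates). Camera axes: x right, y up, looking along -z (the intrinsics and any distortion apply to the point x, -y, -z); pixel columns grow to the right and rows downward; lengths in m; the calibration is good to about 2 mm. The wrist camera is an equidistant fisheye: a pixel r from the principal point sees the ray r / f radians off the axis. A picture is of the moment at which its call begins: read the wrist's pose just before it. calibration takes no time and is no camera call; for the wrist camera it gives the pose at the moment of the call.
- bot.sign_off(): hands the job in; it is judged then, once.
The state is a dict: "t": time; "qpos": joint angles; "qd": joint speeds; "joint_torque": joint torques, N m; "tcp_pos": TCP position; "orientation": TCP orientation; "force": force on the tool from outside, world axes, zero at the start; "torque": the same for the moment, N m; "grip_width": finger opening in m; "grasp_force": force on a finger pad.
Only numpy, scipy, OpenCV 4.12 (cv2) and the standard library are available. Lean on these libraries where they do the work, as an engineer would, in place of code of your own. Each camera call takes 0.05 s, during which the arm holds its last target. There are 200 camera calls.

## Working session

There is one attempt and no reset: what is moved stays moved. The work goes in short steps, Python scripts to look and compute and a tool call to move; the robot and the scene stay as the last step left them, time stands still between calls to the robot, and variables do not carry over. Pictures are saved under pics/ and viewed, at most 10 in all, crops included, and the job is handed in when it is done.

Besides the shell and the picture viewer there is one more tool, called after "Emit:" as name(argument=value, ...), one argument or row to a line, values as JSON. carry_out: Moves the arm, as the interface text tells. Its arguments: {"type":"object","properties":{"steps":{"type":"array","items":{"type":"number"}},"claw":{"type":"number"}},"required":["steps"]}

```bash
mkdir -p pics
cat > h.py <<'E'
import numpy as np, cv2
from plant import telemetry, grab_frame, calibration, bot
def save(cam,name):
    c=calibration(cam); im=grab_frame(cam); cv2.imwrite('pics/'+name+'.png',im); return im,c
def ray(c,u,v,fish=False):
    x=(u-c['cx'])/c['fx']; y=(v-c['cy'])/c['fy']
    if fish:
        r=np.hypot(x,y); s=np.sin(r)/r if r>1e-9 else 1; d=np.array([x*s,y*s,np.cos(r)])
    else: d=np.array([x,y,1.])
    d=np.array([d[0],-d[1],-d[2]]); T=np.array(c['T']); return T[:3,3],T[:3,:3]@d
def onz(c,u,v,z,fish=False):
    o,d=ray(c,u,v,fish); return o+d*(z-o[2])/d[2]
def proj(c,p):
    T=np.array(c['T']); q=T[:3,:3].T@(np.array(p)-T[:3,3]); return c['cx']+c['fx']*q[0]/-q[2], c['cy']+c['fy']*-q[1]/-q[2]
E
python3 - <<'E'
from h import *
print(telemetry.get_obs())
for n in('scene','top'):
    im,c=save(n,n+'0'); print(n,c)
E
```

```text
{'t': 0.0, 'qpos': array([ 1.09102747e+00,  3.20304778e-01,  1.56567875e+00, -5.71913560e-05,
        1.25738078e+00, -1.99571873e-02]), 'qd': array([-3.33391372e-05, -4.36692438e-04, -1.64454936e-03,  9.17952607e-04,
       -1.48207915e-03,  2.07343461e-03]), 'joint_torque': array([-9.18880323e-04, -4.12445748e+01, -2.31980091e+01,  7.26771913e-02,
        4.55685973e-02, -1.54799482e-04]), 'tcp_pos': array([0.25493489, 0.51483582, 0.21311299]), 'orientation': array([-3.13982027e+00,  1.90083169e-05,  2.68179869e+00]), 'force': array([-0.21200802, -0.05601142, -0.60793042]), 'torque': array([ 0.00094367, -0.0752809 , -0.00252465]), 'grasp_force': 0.0, 'grip_width': 0.09134083752710136}
scene {'fx': 444.49152766393274, 'fy': 444.49152766393274, 'cx': 274.3900395061233, 'cy': 210.59996029421822, 'T': array([[ 0.87785689,  0.2124895 , -0.42920332,  0.0560167 ],
       [-0.47887458,  0.40219804, -0.78033062, -0.89087306],
       [ 0.00681267,  0.89055317,  0.45482814,  0.60313704],
       [ 0.        ,  0.        ,  0.        ,  1.        ]])}
top {'fx': 490.9722812986653, 'fy': 490.9722812986653, 'cx': 287.6809602515056, 'cy': 207.7579925650376, 'T': array([[-7.75472402e-04,  9.82786137e-01, -1.84745249e-01,
         2.88243136e-01],
       [-9.99899281e-01, -3.38013766e-03, -1.37841603e-02,
         1.25270663e-02],
       [-1.41713461e-02,  1.84715953e-01,  9.82689773e-01,
         1.36989270e+00],
       [ 0.00000000e+00,  0.00000000e+00,  0.00000000e+00,
         1.00000000e+00]])}
```

View pics/top0.png

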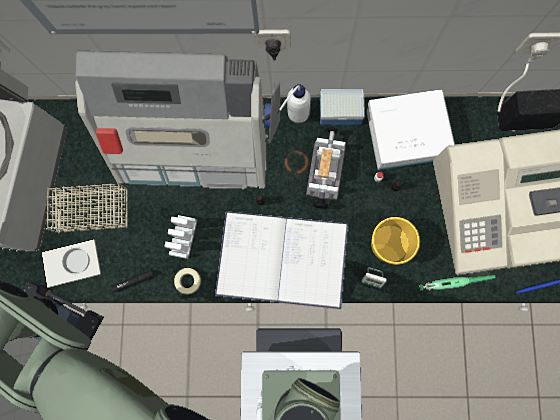

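View pics/scene0.png

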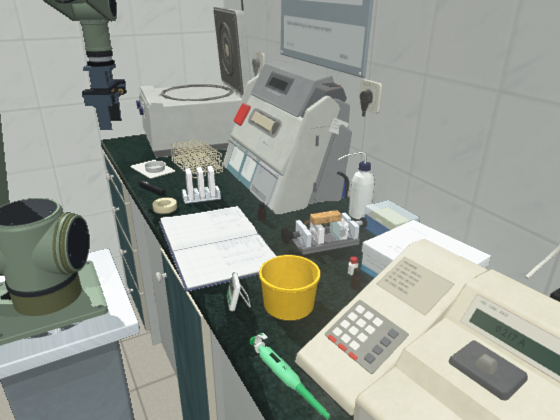

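The top view shows the stand at about (326,165), cork at (326,163), rack at (180,237) and tub at (395,240). The vials are near (378,176), (396,185) and (260,198). I'll zoom in for the stand direction and the rack.

Run:
```python
from h import *
t=cv2.imread('pics/top0.png'); s=cv2.imread('pics/scene0.png')
a=cv2.resize(t[120:215,290:355],None,fx=6,fy=6,interpolation=cv2.INTER_CUBIC)[:570,:390]
b=cv2.resize(s[195:265,280:375],None,fx=4,fy=4,interpolation=cv2.INTER_CUBIC)
d=cv2.resize(t[205:270,155:205],None,fx=4.4,fy=4.4,interpolation=cv2.INTER_CUBIC)
o=np.zeros((572,780,3),np.uint8); o[:a.shape[0],:a.shape[1]]=a; o[:b.shape[0],395:395+b.shape[1]]=b; o[284:284+d.shape[0],395:395+d.shape[1]]=d
cv2.imwrite('pics/crop1.png',o)
c=calibration('top'); 
h=cv2.cvtColor(t,cv2.COLOR_BGR2HSV)
m=cv2.inRange(h,(8,90,110),(22,255,255)); m[:120]=0;m[215:]=0;m[:,:290]=0;m[:,355:]=0
k=max(cv2.findContours(m,0,2)[0],key=cv2.contourArea); r=cv2.minAreaRect(k); print('cork',r,[onz(c,*p,.078).round(4) for p in cv2.boxPoints(r)],onz(c,*r[0],.078))
m=cv2.inRange(h,(20,120,100),(35,255,255)); m[:,:360]=0
k=max(cv2.findContours(m,0,2)[0],key=cv2.contourArea); r=cv2.fitEllipse(k); print('tub',r,onz(c,*r[0],.082))
```

```text
cork ((324.9248352050781, 162.98841857910156), (9.883718490600586, 27.522350311279297), 8.746161460876465) [array([ 0.6188, -0.0514,  0.078 ]), array([ 0.6954, -0.0638,  0.078 ]), array([ 0.691 , -0.0904,  0.078 ]), array([ 0.6145, -0.0778,  0.078 ])] [ 0.65473536 -0.07080987  0.078     ]
tub ((395.12005615234375, 240.27139282226562), (46.632484436035156, 48.360286712646484), 101.54366302490234) [ 0.44244214 -0.25175476  0.082     ]
```

View pics/crop1.png

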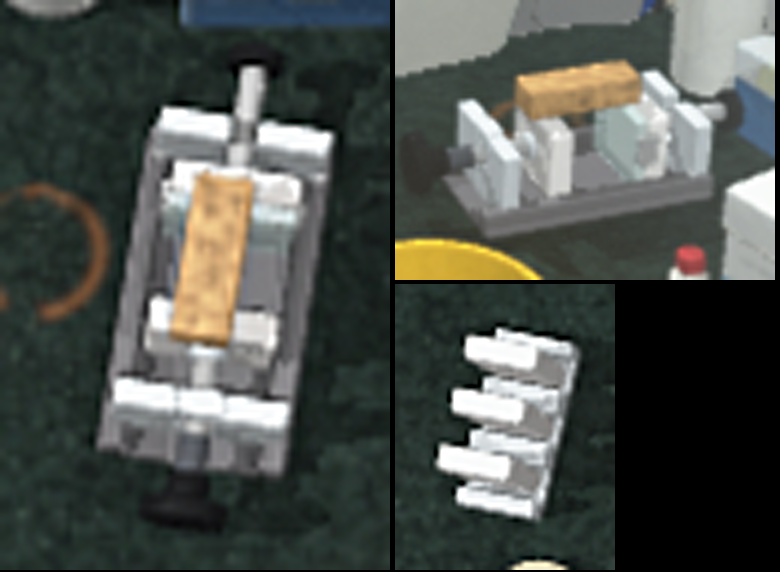

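The black cap faces the robot, so the stand's +x points away from the robot, about -9° in yaw. The three blocks are side by side along the rack's x, with a similar yaw. I'll compute the stand and rack poses and the first move.

```bash
cat >> h.py <<'E'
def delta(x,y,z,yawdeg,frm=None):
    """tool-frame shift (mm) and turn (deg) from measured/commanded pose to target"""
    if frm is None:
        s=telemetry.get_obs(); p=s['tcp_pos']; yw=s['orientation'][2]
    else: p=np.array(frm[:3]); yw=np.radians(frm[3])
    d=np.array([x,y,z])-p
    X=np.array([np.cos(yw),np.sin(yw)]); Y=np.array([np.sin(yw),-np.cos(yw)])
    t=-((yawdeg-np.degrees(yw)+180)%360-180)
    return np.round([1e3*d[:2]@X,1e3*d[:2]@Y,-1e3*d[2],t],1)
E
python3 - <<'E'
from h import *
c=calibration('top')
f=lambda u,v,z:onz(c,290+u/6,120+v/6,z)[:2]
fl,fr=f(97,447,.008),f(283,475,.008); print('front corners',fl,fr)
tl,tr=f(160,105,.062),f(333,135,.054); print('endwall far',tl,tr)
w=(fl-fr);print('yaw from front',np.degrees(np.arctan2(-w[0],w[1])),np.linalg.norm(w))
print('cap top',f(185,485,.058),'pusher edge',f(160,300,.058),f(275,318,.058),'wall front bracket top near edge',f(112,405,.054),f(290,428,.054))
g=lambda u,v,z:onz(c,155+(u-395)/4.4,205+(v-284)/4.4,z)[:2]
for (a,b) in (((467,352),(535,362)),((453,406),(522,415)),((438,462),(508,472))): print('block top mid',(g(*a,.096)+g(*b,.096))/2,g(*a,.096)-g(*b,.096))
print('rack ends',g(578,345,.026),g(540,518,.026))
E
python3 -c "
from h import *
print(delta(.42,.0,.25,170.7)); print(delta(.653,-.071,.16,170.7,frm=(.42,0,.25,170.7)))"
```

```text
front corners [ 0.5823506  -0.02082229] [ 0.5685181  -0.10834433]
endwall far [ 0.73282287 -0.04996543] [ 0.72049357 -0.1306292 ]
yaw from front -8.981078949325529 0.08860837784948135
cap top [ 0.55375856 -0.05939081] pusher edge [ 0.64051002 -0.04906302] [ 0.63174558 -0.10166644] wall front bracket top near edge [ 0.59205538 -0.02671227] [ 0.58095371 -0.10787917]
block top mid [0.49163551 0.31657802] [0.00618539 0.04109683]
block top mid [0.45937671 0.32335286] [0.00551588 0.04149263]
block top mid [0.42562612 0.3305877 ] [0.00604433 0.04192448]
rack ends [0.51033962 0.28475205] [0.40122565 0.30481838]
[-376.4 -388.2  -36.8  -17. ]
[-241.4  -32.4   90.    -0. ]
```

Emit:
carry_out(
  steps=[-43,-44,-5,0,-43,-44,-5,0,-43,-44,-5,0,-43,-44,-5,0,-43,-44,-5,0,-43,-44,-5,0,-43,-44,-5,0,-43,-44,-5,0],
  claw=60,
)

```text
t: 1.1
tcp_pos: [0.4073, 0.0453, 0.2541]
orientation: [3.141, 0.0, 2.682]
force: [1.5, 0.6, -0.2]
grip_width: 0.0598
grasp_force: 0.0
```

```bash
python3 -c "
from h import *
s=telemetry.get_obs();print(s['tcp_pos'],np.degrees(s['orientation'])); print(delta(.653,-.071,.25,153.7),delta(.653,-.071,.16,170.7))"
```

```text
[0.40733598 0.04527707 0.25406934] [1.79973551e+02 1.37135216e-02 1.53658989e+02]
[-271.8    4.8    4.1   -0. ] [-271.8    4.8   94.1  -17. ]
```

Emit:
carry_out(
  steps=[0,0,0,-8.5,0,0,0,-8.5,-43.5,-12.5,15,0,-43.5,-12.5,15,0,-43.5,-12.5,15,0,-43.5,-12.5,15,0,-43.5,-12.5,15,0,-43.5,-12.5,15,0],
)

```text
t: 2.1
tcp_pos: [0.6536, -0.0699, 0.1628]
orientation: [3.141, -0.001, 2.978]
force: [-0.0, 1.1, -0.4]
grip_width: 0.0599
grasp_force: 0.0
```

```bash
python3 -c "
from h import *
s=telemetry.get_obs();print(s['tcp_pos'],np.degrees(s['orientation']))
im,c=save('wrist','w1');print(c)"
```

```text
[ 0.65359112 -0.06985515  0.16279641] [ 1.79990717e+02 -5.99433431e-02  1.70647062e+02]
{'fx': 325.19226210127806, 'fy': 325.19226210127806, 'cx': 272.706547100714, 'cy': 214.56556865660934, 'T': array([[ 1.63131412e-01, -9.52871187e-01, -2.55782416e-01,
         5.81490837e-01],
       [ 9.86604202e-01,  1.57411979e-01,  4.28207579e-02,
        -5.92934053e-02],
       [-5.39450005e-04, -2.59341417e-01,  9.65785555e-01,
         3.34789179e-01],
       [ 0.00000000e+00,  0.00000000e+00,  0.00000000e+00,
         1.00000000e+00]])}
```

View pics/w1.png

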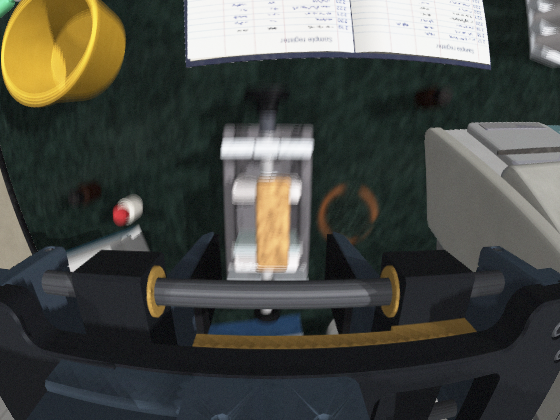

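The wrist view shows the stand upright in the image (edges at u≈222 and 312), the cork at about (274,223), the cap at (267,100) and vials well clear. I'll measure the cork and stand from this.

Run:
```python
from h import *
im=cv2.imread('pics/w1.png');c=dict(fx=325.192,fy=325.192,cx=272.7065,cy=214.5656,T=np.array([[ 1.63131412e-01, -9.52871187e-01, -2.55782416e-01,5.81490837e-01],[ 9.86604202e-01,  1.57411979e-01,  4.28207579e-02,-5.92934053e-02],[-5.39450005e-04, -2.59341417e-01,  9.65785555e-01,3.34789179e-01],[0,0,0,1]]))
h=cv2.cvtColor(im,cv2.COLOR_BGR2HSV)
m=cv2.inRange(h,(8,90,110),(22,255,255)); m[:160]=0;m[280:]=0;m[:,:240]=0;m[:,305:]=0
k=max(cv2.findContours(m,0,2)[0],key=cv2.contourArea); r=cv2.minAreaRect(k)
b=[onz(c,*p,.078,True)[:2] for p in cv2.boxPoints(r)];print('cork',r,np.round(b,4),np.mean(b,0))
P=lambda u,v,z:onz(c,u,v,z,True)[:2].round(4)
print('bracket top near edge',P(221,142,.054),P(313,142,.054),'base side',P(224,125,.008),P(311,125,.008))
print(delta(*np.mean(b,0),.063,171))
```

```text
cork ((273.0, 223.0), (88.0, 34.0), 90.0) [[ 0.6183 -0.079 ]
 [ 0.6228 -0.0523]
 [ 0.6982 -0.0636]
 [ 0.6934 -0.0926]] [ 0.65816215 -0.07186399]
bracket top near edge [ 0.5845 -0.1052] [ 0.5977 -0.027 ] base side [ 0.5686 -0.1067] [ 0.5831 -0.021 ]
[-0.3  0.6 96.6 -0.4]
```

Emit:
carry_out(
  steps=[0,0.5,30,0,0,0,30,0,0,0,25,0,0,0,11,0,0,0,0,0,0,0,0,0,0,0,0,0,0,0,0,0],
)

```text
t: 3.15
tcp_pos: [0.653, -0.0687, 0.0687]
orientation: [3.141, 0.001, 2.979]
force: [0.4, -0.6, -0.0]
grip_width: 0.0598
grasp_force: 0.0
```

Emit:
carry_out(
  steps=[0,0,0,0,0,0,0,0,0,0,0,0,0,0,0,0,0,0,-5,0,0,0,-30,0,0,0,-35,0,0,0,-35,0],
  claw=20,
)

```text
t: 4.15
tcp_pos: [0.6526, -0.0687, 0.1742]
orientation: [3.142, -0.0, 2.978]
force: [-0.6, -0.7, -0.3]
grip_width: 0.0275
grasp_force: 30.0
```

```bash
python3 -c "
from h import *
s=telemetry.get_obs();print(s['tcp_pos'],np.degrees(s['orientation'][2]),s['grip_width'],s['grasp_force'])
print(delta(.4424,-.2518,.16,170.7))"
```

```text
[ 0.65257454 -0.06869505  0.17421535] 170.65414259423312 0.027519367669296864 29.994650781154633
[ 177.6 -214.8   14.2   -0. ]
```

Emit:
carry_out(
  steps=[25,-30,0,0,29,-35,0,0,29,-35,0,0,29,-35,0,0,29,-35,0,0,22,-26,0,0,12,-14,0,0,5,-5,0,0],
)

```text
t: 5.15
tcp_pos: [0.44, -0.252, 0.1732]
orientation: [3.141, 0.001, 2.977]
force: [0.6, -0.2, -0.1]
grip_width: 0.0276
grasp_force: 30.0
```

```bash
python3 -c "
from h import *
s=telemetry.get_obs();print(s['tcp_pos'])
im,c=save('wrist','w2')
h=cv2.cvtColor(im,cv2.COLOR_BGR2HSV)
m=cv2.inRange(h,(22,120,80),(35,255,255))
k=max(cv2.findContours(m,0,2)[0],key=cv2.contourArea); print(cv2.boundingRect(k)); r=cv2.fitEllipse(cv2.convexHull(k)); print(r,onz(c,*r[0],.082,True))
print(delta(.4424,-.2518,.05,170.7))"
```

```text
[ 0.43997299 -0.25202406  0.17321763]
(202, 145, 146, 113)
((274.3182678222656, 214.43466186523438), (139.40875244140625, 145.98501586914062), 88.397705078125) [ 0.4378463  -0.25179363  0.082     ]
[-2.600e+00  7.000e-01  1.231e+02 -1.000e-01]
```

View pics/w2.png

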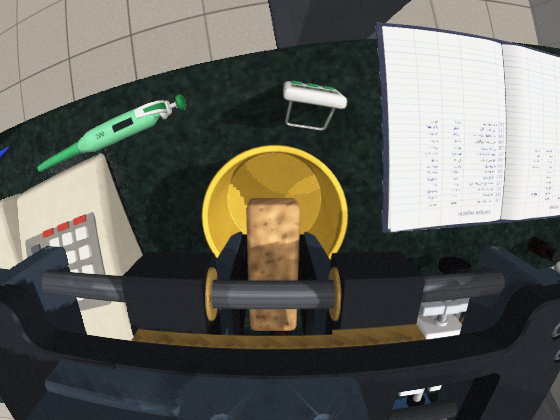

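The cork is held at about (272,264), over the tub (rim centre (274,214)). I'll lower and release it.

Emit:
carry_out(
  steps=[4,0,15,0,0,0,30,0,0,0,30,0,0,0,25,0,0,0,15,0,0,0,5,0,0,0,0,0,0,0,0,0],
)

```text
t: 6.2
tcp_pos: [0.4369, -0.2513, 0.0537]
orientation: [-3.141, 0.002, 2.979]
force: [1.3, 0.1, -0.1]
grip_width: 0.0274
grasp_force: 30.0
```

Emit:
carry_out(
  steps=[0,0,0,0,0,0,0,0,0,0,0,0,0,0,-20,0,0,0,-35,0,0,0,-40,0,0,0,-40,0,0,0,-20,0],
  claw=48,
)

```text
t: 7.2
tcp_pos: [0.4369, -0.2514, 0.2104]
orientation: [-3.14, 0.004, 2.978]
force: [-0.4, -0.1, -0.2]
grip_width: 0.0482
grasp_force: 0.0
```

```bash
python3 -c "
from h import *
s=telemetry.get_obs();print(s['tcp_pos'],s['grip_width'])
im,c=save('top','t3')
h=cv2.cvtColor(im,cv2.COLOR_BGR2HSV)
im2,c2=save('wrist','w3')
cv2.imwrite('pics/w3c.png',im2[120:360,150:400])
print(delta(.4256,.3306,.21,169))"
```

```text
[ 0.4369128  -0.25142299  0.21040802] 0.04823055111135047
[1.062e+02 5.727e+02 3.000e-01 1.700e+00]
```

View pics/w3c.png

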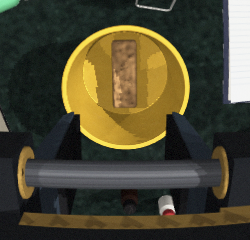

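The cork lies flat in the tub. Next is the rack.

Emit:
carry_out(
  steps=[10,50,0,0,10,58,0,0,10,58,0,0,10,58,0,0,10,58,0,0,10,58,0,0,10,58,0,0,10,58,0,0],
  claw=80,
)

```text
t: 8.3
tcp_pos: [0.4305, 0.2136, 0.2067]
orientation: [-3.14, -0.001, 2.979]
force: [1.4, -0.3, -0.3]
grip_width: 0.0798
grasp_force: 0.0
```

Emit:
carry_out(
  steps=[10,50,0,0.5,8,40,0,0.5,5,20,0,0.5,3,7,0,0,0,0,0,0,0,0,0,0,0,0,0,0,0,0,0,0],
)

```text
t: 9.3
tcp_pos: [0.4257, 0.3312, 0.2082]
orientation: [3.141, 0.0, 2.952]
force: [-0.2, 1.1, -0.2]
grip_width: 0.08
grasp_force: 0.0
```

```bash
python3 -c "
from h import *
s=telemetry.get_obs();print(s['tcp_pos'],np.degrees(s['orientation']))
im,c=save('wrist','w4'); np.save('w4c.npy',c,allow_pickle=True)
print(delta(.4256,.3306,.21,169))"
```

```text
[0.42573947 0.33121496 0.20815908] [1.79982811e+02 1.60586429e-02 1.69108634e+02]
[-0.  -0.7 -1.9  0.1]
```

View pics/w4.png

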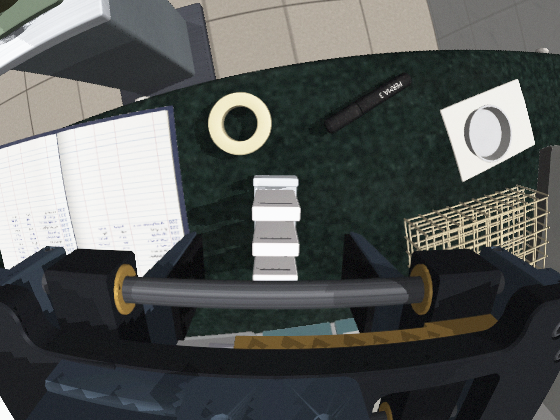

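The rack is upright in the image. The nearest block's top is at about (276,213) and the second's at (276,239). Measuring their edges now.

Run:
```python
from h import *
im=cv2.imread('pics/w4.png');c=np.load('w4c.npy',allow_pickle=True).item()
m=(im.min(2)>225).astype(np.uint8); m[:150]=0;m[285:]=0;m[:,:230]=0;m[:,320:]=0
for k in cv2.findContours(m,0,2)[0]:
    if cv2.contourArea(k)<100: continue
    r=cv2.minAreaRect(k); 
    for z in(.096,): b=np.array([onz(c,*p,z,True)[:2] for p in cv2.boxPoints(r)])
    print(cv2.boundingRect(k),np.round(r[2],1),b.mean(0).round(4),np.linalg.norm(b[0]-b[1]).round(4),np.linalg.norm(b[2]-b[1]).round(4), np.degrees(np.arctan2(*(b[1]-b[0])[::-1])).round(1),np.degrees(np.arctan2(*(b[2]-b[1])[::-1])).round(1))
```

```text
(253, 275, 44, 5) 90.0 [0.4908 0.3189] 0.0415 0.0043 79.0 -9.4
(253, 243, 46, 13) 90.0 [0.4623 0.3253] 0.0419 0.0121 79.1 -9.5
(253, 207, 47, 14) 90.0 [0.4286 0.3322] 0.0414 0.0122 79.1 -9.7
(254, 178, 44, 8) 90.0 [0.3997 0.3372] 0.038 0.0063 79.1 -10.1
```

Emit:
carry_out(
  steps=[-2.7,1.5,20,0,0,0,35,0,0,0,35,0,0,0,30,0,0,0,18,0,0,0,8,0,0,0,0,0,0,0,0,0],
)

```text
t: 10.35
tcp_pos: [0.4291, 0.3331, 0.0629]
orientation: [3.14, 0.001, 2.952]
force: [-0.9, -0.0, 0.3]
grip_width: 0.0797
grasp_force: 0.0
```

Emit:
carry_out(
  steps=[0,0,0,0,0,0,0,0,0,0,0,0,0,0,0,0,0,0,0,0,0,0,-10,0,0,0,-20,0,0,0,-30,0],
  claw=35,
)

```text
t: 11.35
tcp_pos: [0.428, 0.3323, 0.1224]
orientation: [-3.14, -0.001, 2.952]
force: [0.9, 1.2, -0.9]
grip_width: 0.0435
grasp_force: 30.0
```

```bash
python3 -c "
from h import *
s=telemetry.get_obs();print(s['tcp_pos'],np.degrees(s['orientation']),s['grip_width'],s['force'])"
```

```text
[0.42802685 0.33233099 0.12237603] [-1.79926269e+02 -6.95030002e-02  1.69153657e+02] 0.04346009943218982 [ 0.93367015  1.20796507 -0.86604157]
```

Run:
```python
from h import *
t=cv2.imread('pics/t3.png')
cv2.imwrite('pics/t3c.png',cv2.resize(t[130:190,295:350],None,fx=10,fy=10,interpolation=cv2.INTER_CUBIC))
```

```text
(no output)
```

View pics/t3c.png

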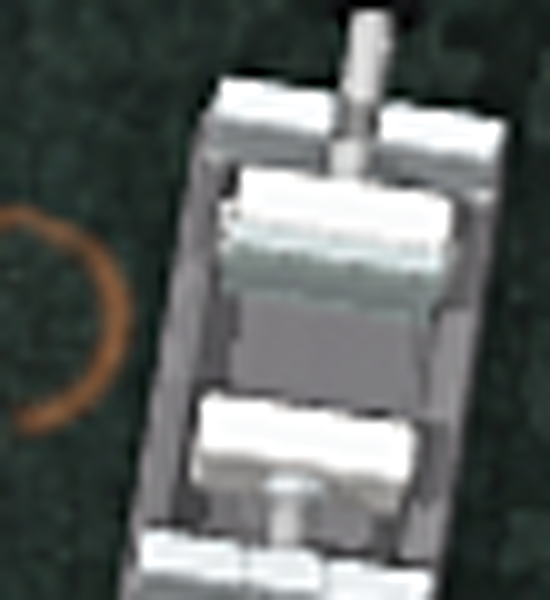

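Emit:
carry_out(
  steps=[0,-20,-20,0,0,-45,-20,0,0,-55,-20,-0.4,0,-55,-15,-0.4,0,-55,0,-0.4,0,-55,0,-0.4,0,-50,0,0,0,-30,0,0],
)

```text
t: 12.35
tcp_pos: [0.3636, -0.0284, 0.1976]
orientation: [-3.141, 0.001, 2.978]
force: [-0.0, 0.0, -0.4]
grip_width: 0.044
grasp_force: 30.0
```

Top view after clearing: the pusher's far top edge runs (205,393)–(413,428) in the crop, the glass front top edge about (225,250)–(445,275), and its foot about (225,285)–(440,312).

Run:
```python
from h import *
c=calibration('top'); yaw=np.radians(-9.0); X=np.array([np.cos(yaw),np.sin(yaw)]);Y=np.array([-X[1],X[0]])
f=lambda u,v,z:onz(c,295+(u+.5)/10-.5,130+(v+.5)/10-.5,z)[:2]
for n,a,b,z in(('pusher far top',(205,393),(413,428),.058),('glass top',(225,250),(445,275),.058),('glass foot',(225,285),(440,312),.008),('bracket',(140,530),(437,570),.054),('stand L,R at mid',(165,375),(465,415),.008),('endwall far',(222,80),(508,123),.054)):
    p,q=f(*a,z),f(*b,z); m=(p+q)/2; print(n,m.round(4),'x',(m@X).round(4),'y',(m@Y).round(4),'w',np.linalg.norm(p-q).round(4),'ang',np.degrees(np.arctan2(*(p-q)[::-1])).round(1)-90)
# column profile along stand axis
t=cv2.cvtColor(cv2.imread('pics/t3.png'),cv2.COLOR_BGR2GRAY)
for off in(-.018,.018):
  print(off,[(round(s,4),int(cv2.getRectSubPix(t,(1,1),proj(c,[*(X*s+Y*(.0272+off)),.058]))[0,0])) for s in np.arange(.62,.72,.002)])
```

```text
pusher far top [ 0.6387 -0.0732] x 0.6423 y 0.0276 w 0.058 ang -10.099999999999994
glass top [ 0.681 -0.081] x 0.6853 y 0.0265 w 0.0612 ang -7.0
glass foot [ 0.6852 -0.0837] x 0.6899 y 0.0245 w 0.0621 ang -7.700000000000003
bracket [ 0.6002 -0.0672] x 0.6033 y 0.0275 w 0.0822 ang -8.099999999999994
stand L,R at mid [ 0.6566 -0.0782] x 0.6608 y 0.0255 w 0.0865 ang -8.099999999999994
endwall far [ 0.7289 -0.0904] x 0.7341 y 0.0247 w 0.0807 ang -9.299999999999997
-0.018 [(np.float64(0.62), 140), (np.float64(0.622), 146), (np.float64(0.624), 145), (np.float64(0.626), 179), (np.float64(0.628), 220), (np.float64(0.63), 255), (np.float64(0.632), 252), (np.float64(0.634), 251), (np.float64(0.636), 252), (np.float64(0.638), 255), (np.float64(0.64), 255), (np.float64(0.642), 192), (np.float64(0.644), 61), (np.float64(0.646), 106), (np.float64(0.648), 125), (np.float64(0.65), 126), (np.float64(0.652), 126), (np.float64(0.654), 126), (np.float64(0.656), 126), (np.float64(0.658), 125), (np.float64(0.66), 126), (np.float64(0.662), 126), (np.float64(0.664), 125), (np.float64(0.666), 125), (np.float
[... 1255 characters left out ...]
27), (np.float64(0.666), 127), (np.float64(0.668), 128), (np.float64(0.67), 130), (np.float64(0.672), 133), (np.float64(0.674), 129), (np.float64(0.676), 116), (np.float64(0.678), 119), (np.float64(0.68), 125), (np.float64(0.682), 133), (np.float64(0.684), 146), (np.float64(0.686), 178), (np.float64(0.688), 215), (np.float64(0.69), 215), (np.float64(0.692), 216), (np.float64(0.694), 223), (np.float64(0.696), 248), (np.float64(0.698), 252), (np.float64(0.7), 251), (np.float64(0.702), 251), (np.float64(0.704), 253), (np.float64(0.706), 255), (np.float64(0.708), 255), (np.float64(0.71), 162), (np.float64(0.712), 116), (np.float64(0.714), 130), (np.float64(0.716), 129), (np.float64(0.718), 131)]
```

The gap is about 43 mm, so two blocks (28 mm) leave 15 mm of travel, which is under 22. The first goes near the glass and the second between it and the pusher.

Emit:
carry_out(
  steps=[-25,0,0,0,-45,0,0,0,-55,0,0,0,-55,0,0,0,-55,0,0,0,-45,0,10,0,-23,0,20,0,-8,0,20,0],
)

```text
t: 13.35
tcp_pos: [0.6722, -0.0767, 0.146]
orientation: [3.141, 0.0, 2.98]
force: [-0.5, 0.3, -0.4]
grip_width: 0.044
grasp_force: 30.0
```

Emit:
carry_out(
  steps=[0,0,0,0,0,0,0,0,0,0,0,0,0,0,0,0,0,0,0,0,0,0,0,0,0,0,0,0,0,0,0,0],
)

```text
t: 14.35
tcp_pos: [0.6713, -0.0766, 0.1469]
orientation: [3.141, -0.0, 2.98]
force: [-0.2, -0.0, -0.7]
grip_width: 0.0437
grasp_force: 30.0
```

Run:
```python
from h import *
s=telemetry.get_obs();print(s['tcp_pos'],np.degrees(s['orientation'][2]),delta(.6708,-.0794,.066,171))
im,c=save('wrist','w5')
cv2.imwrite('pics/w5c.png',cv2.resize(im[60:340,130:410],None,fx=2,fy=2))
```

```text
[ 0.67125612 -0.07655093  0.14688587] 170.75432686535535 [-0.  -2.9 80.9 -0.2]
```

View pics/w5c.png

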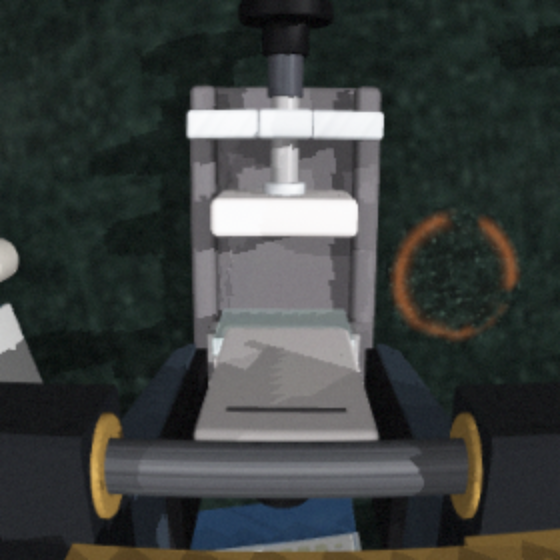

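The block hangs over the far part of the gap. The pusher's far top edge is at crop (284,235), the glass foot starts at about v=310, and the block's lower near edge is at about (287,326).

Run:
```python
from h import *
c=calibration('wrist'); yaw=np.radians(-9.0); X=np.array([np.cos(yaw),np.sin(yaw)]);Y=np.array([-X[1],X[0]])
for n,u,v,z in(('pusherL',214,235,.058),('pusherR',356,235,.058),('glass foot',285,310,.008),('block near low edge',227,327,.095),('b',351,327,.095),('cheekL',192,235,.018),('cheekR',378,235,.018),('block top near',196,438,.18),('bt',377,438,.18)):
    p=onz(c,130+u/2,60+v/2,z,True)[:2]; print(n,p.round(4),(p@X).round(4),(p@Y).round(4))
```

```text
pusherL [ 0.6329 -0.1012] 0.6409 -0.0009
pusherR [ 0.6422 -0.0443] 0.6412 0.0567
glass foot [ 0.682  -0.0801] 0.6861 0.0276
block near low edge [ 0.6617 -0.0978] 0.6688 0.0069
b [ 0.6689 -0.0537] 0.669 0.0516
cheekL [ 0.6363 -0.1169] 0.6467 -0.0159
cheekR [ 0.6504 -0.0306] 0.6471 0.0715
block top near [ 0.6638 -0.0984] 0.6711 0.0067
bt [ 0.6708 -0.0558] 0.6713 0.0498
```

Emit:
carry_out(
  steps=[3,-1,5,0,0,0,15,0,0,0,18,0,0,0,15,0,0,0,12,0,0,0,10,0,0,0,5,0,0,0,0,0],
)

```text
t: 15.4
tcp_pos: [0.6681, -0.077, 0.0667]
orientation: [3.142, -0.0, 2.98]
force: [0.0, -1.1, -1.0]
grip_width: 0.0438
grasp_force: 30.0
```

```bash
python3 -c "
from h import *
s=telemetry.get_obs();print(s['tcp_pos'],s['orientation'],s['force'],s['torque'])"
```

```text
[ 0.66812061 -0.07704434  0.06674047] [ 3.14150090e+00 -2.21523457e-04  2.98026641e+00] [ 0.00480517 -1.11878526 -1.02048775] [ 0.02163926 -0.00296613 -0.03626086]
```

Emit:
carry_out(
  steps=[0,0,0.8,0,0,0,0.7,0,0,0,0,0,0,0,0,0,0,0,0,0,0,0,0,0,0,0,0,0,0,0,0,0],
)

```text
t: 16.4
tcp_pos: [0.6682, -0.077, 0.0654]
orientation: [3.141, 0.0, 2.98]
force: [0.0, 0.6, -1.4]
grip_width: 0.0437
grasp_force: 30.0
```

Emit:
carry_out(
  steps=[0,0,0,0,0,0,0,0,0,0,0,0,0,0,-5,0,0,0,-20,0,0,0,-35,0,0,0,-40,0,0,0,-40,0],
  claw=66,
)

```text
t: 17.4
tcp_pos: [0.668, -0.077, 0.2071]
orientation: [3.141, 0.0, 2.98]
force: [0.0, -0.4, -0.2]
grip_width: 0.0662
grasp_force: 0.0
```

Run:
```python
from h import *
s=telemetry.get_obs();print(s['tcp_pos'],np.degrees(s['orientation'][2]),delta(.39,-.03,.2,170.7))
im,c=save('wrist','w6')
cv2.imwrite('pics/w6c.png',cv2.resize(im[60:340,130:410],None,fx=2,fy=2))
```

```text
[ 0.6680468  -0.07703671  0.20709496] 170.75519164648367 [2.82e+02 1.80e+00 7.10e+00 1.00e-01]
```

View pics/w6c.png

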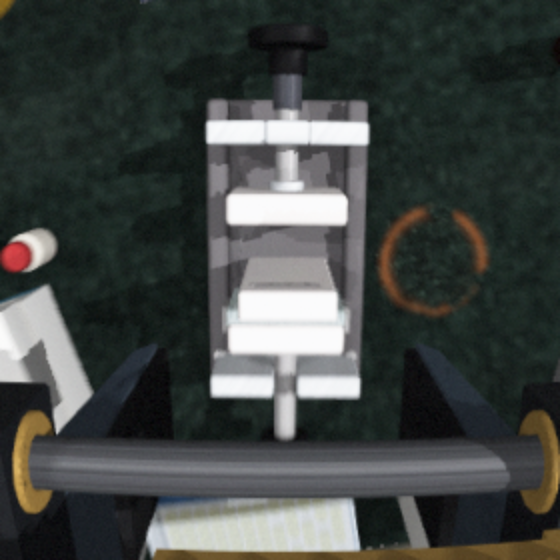

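The first block stands upright in the gap: top near edge at crop v≈291, foot at v≈258, pusher far edge at v≈223.

Run:
```python
from h import *
c=calibration('wrist'); yaw=np.radians(-9.0); X=np.array([np.cos(yaw),np.sin(yaw)]);Y=np.array([-X[1],X[0]])
for n,u,v,z in(('pusherL',228,223,.058),('pusherR',347,223,.058),('top near L',241,291,.098),('R',338,291,.098),('top far',287,320,.098),('foot L',247,258,.008),('foot R',327,258,.008)):
    p=onz(c,130+u/2,60+v/2,z,True)[:2]; print(n,p.round(4),(p@X).round(4),(p@Y).round(4))
s=telemetry.get_obs()['tcp_pos'][:2];print('tcp',s@X,s@Y)
```

```text
pusherL [ 0.638  -0.1031] 0.6463 -0.002
pusherR [ 0.6477 -0.0435] 0.6465 0.0584
top near L [ 0.6646 -0.0984] 0.6719 0.0068
R [ 0.6718 -0.0548] 0.6721 0.051
top far [ 0.6816 -0.0799] 0.6857 0.0277
foot L [ 0.6668 -0.1013] 0.6744 0.0043
foot R [ 0.6744 -0.0546] 0.6746 0.0515
tcp 0.6746574083701193 0.028451641456331264
```

Emit:
carry_out(
  steps=[25,0,0,0,40,0,0,0,45,0,0,0,45,0,0,0,45,0,0,0,40,10,0,0.4,25,25,0,0.4,10,40,0,0.4],
  claw=80,
)

```text
t: 18.45
tcp_pos: [0.4082, 0.0416, 0.2061]
orientation: [3.141, 0.001, 2.957]
force: [0.4, -0.0, -0.3]
grip_width: 0.0801
grasp_force: 0.0
```

```bash
python3 -c "
from h import *
print(delta(.4554,.3266,.2,169.1))"
```

```text
[  5.9 288.9   6.1   0.3]
```

Emit:
carry_out(
  steps=[0,45,0,0.3,1,55,0,0,1,55,0,0,1,50,0,0,1,40,0,0,1,25,0,0,1,14,0,0,0,5,0,0],
)

```text
t: 19.45
tcp_pos: [0.4572, 0.3263, 0.2055]
orientation: [-3.141, -0.0, 2.954]
force: [-0.4, -0.7, -1.0]
grip_width: 0.0803
grasp_force: 0.0
```

Emit:
carry_out(
  steps=[0,0,20,0,0,0,40,0,0,0,30,0,0,0,0,0,0,0,0,0,0,0,0,0,0,0,0,0,0,0,0,0],
)

```text
t: 20.45
tcp_pos: [0.4575, 0.3266, 0.116]
orientation: [3.141, 0.001, 2.954]
force: [1.1, -0.3, 0.1]
grip_width: 0.0798
grasp_force: 0.0
```

```bash
python3 -c "
from h import *
print(telemetry.get_obs()['tcp_pos'],delta(.4554,.3266,.063,169.1))"
```

```text
[0.45745287 0.32657924 0.11603773] [ 2.  -0.4 53.   0.2]
```

Emit:
carry_out(
  steps=[2,-0.4,15,0.2,0,0,18,0,0,0,15,0,0,0,5,0,0,0,0,0,0,0,0,0,0,0,0,0,0,0,0,0],
)

```text
t: 21.45
tcp_pos: [0.4554, 0.3265, 0.0629]
orientation: [3.141, 0.001, 2.951]
force: [0.9, 0.3, -0.0]
grip_width: 0.0801
grasp_force: 0.0
```

Emit:
carry_out(
  steps=[0,0,0,0,0,0,0,0,0,0,0,0,0,0,0,0,0,0,-5,0,0,0,-30,0,0,0,-50,0,0,0,-50,0],
  claw=35,
)

```text
t: 22.45
tcp_pos: [0.455, 0.3262, 0.1989]
orientation: [-3.141, -0.0, 2.951]
force: [1.0, 0.8, -0.7]
grip_width: 0.0438
grasp_force: 29.9
```

Run:
```python
from h import *
s=telemetry.get_obs();print(s['tcp_pos'],np.degrees(s['orientation']),s['grip_width'],s['force'],delta(.39,-.03,.2,171))
im,c=save('wrist','w7')
# held block near-face edges: bright profile along the centre column
print(im[150:300:3,270].tolist() and [(v,int(im[v,270].mean())) for v in range(150,285,4)])
```

```text
[0.45498298 0.32624149 0.19893459] [-1.79982257e+02 -1.94102124e-02  1.69056759e+02] 0.04375618654339602 [ 0.97621222  0.78537317 -0.70999824] [  -3.8 -362.1   -1.1   -1.9]
[(150, 100), (154, 249), (158, 248), (162, 172), (166, 240), (170, 242), (174, 240), (178, 206), (182, 236), (186, 239), (190, 240), (194, 228), (198, 230), (202, 238), (206, 237), (210, 144), (214, 239), (218, 238), (222, 238), (226, 187), (230, 160), (234, 160), (238, 158), (242, 149), (246, 115), (250, 115), (254, 116), (258, 115), (262, 119), (266, 115), (270, 116), (274, 117), (278, 60), (282, 52)]
```

Run:
```python
from h import *
c=calibration('wrist'); s=telemetry.get_obs(); a=s['orientation'][2]; X=-np.array([np.cos(a),np.sin(a)])
for v in (226,243.5): print(v,[(z,((onz(c,272,v,z,True)[:2]-s['tcp_pos'][:2])@X*1e3).round(1)) for z in(.142,.147)])
for n in('w5','w7'):
    im=cv2.imread(f'pics/{n}.png'); print(n,[(v,int(im[v,262:282].mean())) for v in range(212,282,2)])
```

```text
226 [(0.142, np.float64(0.4)), (0.147, np.float64(-1.2))]
243.5 [(0.142, np.float64(14.6)), (0.147, np.float64(12.7))]
w5 [(212, 128), (214, 136), (216, 136), (218, 121), (220, 121), (222, 126), (224, 152), (226, 158), (228, 159), (230, 159), (232, 156), (234, 139), (236, 130), (238, 123), (240, 123), (242, 125), (244, 125), (246, 127), (248, 125), (250, 126), (252, 125), (254, 126), (256, 128), (258, 122), (260, 120), (262, 118), (264, 48), (266, 103), (268, 118), (270, 118), (272, 118), (274, 124), (276, 160), (278, 179), (280, 121)]
w7 [(212, 195), (214, 239), (216, 239), (218, 237), (220, 237), (222, 238), (224, 234), (226, 185), (228, 159), (230, 160), (232, 161), (234, 159), (236, 159), (238, 157), (240, 155), (242, 147), (244, 135), (246, 125), (248, 115), (250, 116), (252, 116), (254, 116), (256, 116), (258, 117), (260, 117), (262, 117), (264, 116), (266, 116), (268, 117), (270, 116), (272, 117), (274, 117), (276, 105), (278, 58), (280, 78)]
```

Emit:
carry_out(
  steps=[0,-30,0,-0.4,0,-45,0,-0.4,0,-55,0,-0.4,0,-55,0,-0.4,-2,-55,0,-0.3,-2,-55,0,0,0,-45,0,0,0,-22,0,0],
)

```text
t: 23.5
tcp_pos: [0.3975, -0.0329, 0.1976]
orientation: [-3.141, 0.001, 2.981]
force: [0.7, 0.2, -0.6]
grip_width: 0.0442
grasp_force: 29.9
```

```bash
python3 -c "
from h import *
print(delta(.6438,-.0734,.145,170.8))"
```

```text
[-249.7   -0.7   52.6    0. ]
```

Emit:
carry_out(
  steps=[-20,0,0,0,-40,0,0,0,-50,0,0,0,-50,0,0,0,-45,0,0,0,-28,0,0,0,-13,0,0,0,-4,-0.7,0,0],
)

```text
t: 24.5
tcp_pos: [0.6454, -0.0704, 0.1968]
orientation: [3.141, -0.001, 2.984]
force: [-0.4, 0.5, -0.1]
grip_width: 0.0436
grasp_force: 29.9
```

Emit:
carry_out(
  steps=[0,0,10,0,0,0,10,0,0,0,10,0,0,0,0,0,0,0,0,0,0,0,0,0,0,0,0,0,0,0,0,0],
)

```text
t: 25.5
tcp_pos: [0.645, -0.071, 0.1676]
orientation: [3.141, 0.0, 2.984]
force: [-0.4, 0.2, -0.7]
grip_width: 0.0441
grasp_force: 29.9
```

Run:
```python
from h import *
s=telemetry.get_obs();print(s['tcp_pos'],delta(.6438,-.0734,.0665,170.8))
im,c=save('wrist','w8')
print([(v,int(im[v,262:282].mean())) for v in range(140,284,2)])
yaw=np.radians(-9.0); X=np.array([np.cos(yaw),np.sin(yaw)]);Y=np.array([-X[1],X[0]])
m=(im.min(2)>225).astype(np.uint8); m[:100]=0;m[285:]=0;m[:,:200]=0;m[:,345:]=0
for k in cv2.findContours(m,0,2)[0]:
    if cv2.contourArea(k)<80: continue
    x,y,w,h=cv2.boundingRect(k); print((x,y,w,h),[ (z,(onz(c,x+w/2,v,z,True)[:2]@X).round(4),(onz(c,x+w/2,v,z,True)[:2]@Y).round(4)) for z,v in((.058,y),(.058,y+h))])
```

```text
[ 0.64501594 -0.07104604  0.16762445] [  0.8  -2.5 101.1   0.2]
[(140, 158), (142, 159), (144, 162), (146, 196), (148, 244), (150, 245), (152, 244), (154, 243), (156, 238), (158, 214), (160, 95), (162, 115), (164, 143), (166, 151), (168, 152), (170, 161), (172, 155), (174, 154), (176, 155), (178, 154), (180, 213), (182, 212), (184, 185), (186, 162), (188, 245), (190, 250), (192, 250), (194, 250), (196, 250), (198, 248), (200, 247), (202, 240), (204, 128), (206, 115), (208, 119), (210, 123), (212, 123), (214, 124), (216, 124), (218, 153), (220, 156), (222, 155), (224, 156), (226, 156), (228, 157), (230, 157), (232, 157), (234, 153), (236, 154), (238, 152), (240, 149), (242, 142), (244, 132), (246, 120), (248, 114), (250, 113), (252, 114), (254, 114), (256, 115), (258, 114), (260, 115), (262, 114), (264, 115), (266, 114), (268, 115), (270, 115), (272, 115), (274, 115), (276, 102), (278, 60), (280, 76), (282, 49)]
(239, 188, 65, 16) [(0.058, np.float64(0.6269), np.float64(0.0282)), (0.058, np.float64(0.6414), np.float64(0.0282))]
(285, 147, 31, 12) [(0.058, np.float64(0.5907), np.float64(0.0533)), (0.058, np.float64(0.6012), np.float64(0.0534))]
(260, 147, 24, 11) [(0.058, np.float64(0.5908), np.float64(0.0287)), (0.058, np.float64(0.6004), np.float64(0.0287))]
(227, 147, 32, 11) [(0.058, np.float64(0.5906), np.float64(0.0037)), (0.058, np.float64(0.6002), np.float64(0.0035))]
```

Run:
```python
from h import *
c=calibration('wrist'); s=telemetry.get_obs(); a=s['orientation'][2]; X=-np.array([np.cos(a),np.sin(a)]); t=s['tcp_pos']
f=lambda v,zr:(onz(c,272,v,t[2]+zr,True)[:2]-t[:2])@X*1e3
for zr in np.arange(-.06,.045,.01): print(round(zr,3),f(223.5,zr).round(1),f(264.5,zr).round(1),f(279,zr).round(1))
print(delta(.6438,-.0734,.0665,170.8))
```

```text
-0.06 -3.6 29.7 42.3
-0.05 -6.6 25.3 37.3
-0.04 -9.6 20.8 32.4
-0.03 -12.6 16.4 27.4
-0.02 -15.6 12.0 22.4
-0.01 -18.6 7.5 17.4
0.0 -21.6 3.1 12.5
0.01 -24.6 -1.3 7.5
0.02 -27.6 -5.8 2.5
0.03 -30.6 -10.2 -2.5
0.04 -33.6 -14.6 -7.4
[  0.8  -2.5 101.    0.2]
```

Emit:
carry_out(
  steps=[1.3,-2.4,5,0.2,0,0,18,0,0,0,20,0,0,0,16,0,0,0,14,0,0,0,14,0,0,0,9,0,0,0,4,0],
)

```text
t: 26.55
tcp_pos: [0.6432, -0.0732, 0.0669]
orientation: [3.142, -0.0, 2.98]
force: [-0.5, 0.3, -1.0]
grip_width: 0.0437
grasp_force: 29.9
```

Emit:
carry_out(
  steps=[0,0,1,0,0,0,1,0,0,0,0,0,0,0,0,0,0,0,0,0,0,0,0,0,0,0,0,0,0,0,0,0],
)

```text
t: 27.55
tcp_pos: [0.6433, -0.0731, 0.0654]
orientation: [3.141, -0.0, 2.98]
force: [-0.3, 0.5, -0.1]
grip_width: 0.044
grasp_force: 29.9
```

```bash
python3 -c "
from h import *
s=telemetry.get_obs();print(s['tcp_pos'],s['orientation'],s['force'],s['torque'])"
```

```text
[ 0.64327834 -0.07314189  0.06543153] [ 3.14146870e+00 -1.28114338e-05  2.98027729e+00] [-0.31035865  0.5206641  -0.11675744] [-0.00083251  0.01991372 -0.03034666]
```

Emit:
carry_out(
  steps=[0,0,0,0,0,0,0,0,0,0,0,0,0,0,-5,0,0,0,-20,0,0,0,-35,0,0,0,-40,0,0,0,-40,0],
  claw=66,
)

```text
t: 28.55
tcp_pos: [0.6432, -0.0732, 0.2071]
orientation: [3.141, 0.0, 2.98]
force: [0.9, 0.0, 0.2]
grip_width: 0.0658
grasp_force: 0.0
```

Run:
```python
from h import *
s=telemetry.get_obs();print(s['tcp_pos'],delta(.503,-.0513,.2,170.9))
im,c=save('wrist','w9')
yaw=np.radians(-9.0); X=np.array([np.cos(yaw),np.sin(yaw)]);Y=np.array([-X[1],X[0]])
m=(im.min(2)>225).astype(np.uint8); m[:100]=0;m[245:]=0;m[:,:200]=0;m[:,345:]=0
for k in cv2.findContours(m,0,2)[0]:
    if cv2.contourArea(k)<80: continue
    x,y,w,h=cv2.boundingRect(k); print((x,y,w,h),cv2.minAreaRect(k)[2],[ (z,(onz(c,x+w/2,v,z,True)[:2]@X).round(4),(onz(c,x+w/2,v,z,True)[:2]@Y).round(4)) for z,v in((.058,y),(.058,y+h),(.098,y),(.098,y+h))])
d=(im.max(2)<40).astype(np.uint8); d[:55]=0; d[110:]=0; d[:,:240]=0;d[:,310:]=0
for k in cv2.findContours(d,0,2)[0]:
    if cv2.contourArea(k)>40:
        x,y,w,h=cv2.boundingRect(k); p=onz(c,x+w/2,y,.058,True)[:2]; print('cap',(x,y,w,h),p,p@X,p@Y)
```

```text
[ 0.64319892 -0.07315856  0.20708525] [ 1.419e+02 -9.000e-01  7.100e+00 -1.000e-01]
(251, 233, 49, 12) 90.0 [(0.058, np.float64(0.6801), np.float64(0.0295)), (0.058, np.float64(0.6935), np.float64(0.0295)), (0.098, np.float64(0.6669), np.float64(0.0293)), (0.098, np.float64(0.6785), np.float64(0.0292))]
(251, 214, 48, 14) 90.0 [(0.058, np.float64(0.6597), np.float64(0.0291)), (0.058, np.float64(0.6747), np.float64(0.029)), (0.098, np.float64(0.649), np.float64(0.0289)), (0.098, np.float64(0.6621), np.float64(0.0288))]
(245, 183, 58, 14) -0.0 [(0.058, np.float64(0.6276), np.float64(0.0282)), (0.058, np.float64(0.6419), np.float64(0.0281)), (0.098, np.float64(0.6209), np.float64(0.0281)), (0.098, np.float64(0.6334), np.float64(0.028))]
(264, 146, 50, 11) -0.0 [(0.058, np.float64(0.5906), np.float64(0.0431)), (0.058, np.float64(0.6015), np.float64(0.0431)), (0.098, np.float64(0.5885), np.float64(0.0411)), (0.098, np.float64(0.5981), np.float64(0.0411))]
(235, 146, 27, 11) 90.0 [(0.058, np.float64(0.5904), np.float64(0.0033)), (0.058, np.float64(0.6013), np.float64(0.0031)), (0.098, np.float64(0.5883), np.float64(0.0063)), (0.098, np.float64(0.5978), np.float64(0.0061))]
cap (240, 75, 70, 35) [ 0.51825611 -0.05205859] 0.5200192757174346 0.029655456479745552
```

Both blocks stand upright and free between the pusher (0.642) and the glass. Next is the cap.

Emit:
carry_out(
  steps=[15,0,0,0,28,0,0,0,34,0,0,0,30,0,0,0,20,-0.5,10,0,10,-0.4,20,0,5,0,35,0,0,0,35,0],
  claw=0,
)

```text
t: 29.6
tcp_pos: [0.5029, -0.0512, 0.1052]
orientation: [3.141, 0.002, 2.98]
force: [0.9, -0.5, 0.1]
grip_width: 0.0003
grasp_force: 0.0
```

Emit:
carry_out(
  steps=[0,0,35,0,0,0,25,0,0,0,14,0,0,0,6,0,0,0,1,0,0,0,0,0,0,0,0,0,0,0,0,0],
)

```text
t: 30.6
tcp_pos: [0.5032, -0.0513, 0.0249]
orientation: [3.141, 0.001, 2.98]
force: [-0.2, 0.0, -0.8]
grip_width: 0.0008
grasp_force: 0.0
```

```bash
python3 -c "
from h import *
s=telemetry.get_obs();print(s['tcp_pos'],s['orientation'],s['force'],s['grip_width'])
X=np.array([.9877,-.1564]);Y=np.array([.1564,.9877]);p=s['tcp_pos'][:2];print(p@X,p@Y)"
```

```text
[ 0.50324556 -0.05128711  0.02487281] [3.14147833e+00 9.60891941e-04 2.98028029e+00] [-0.16288875  0.03493302 -0.75204907] 0.0007590130026225814
0.5050769465927768 0.028051331047488214
```

Emit:
carry_out(
  steps=[-3,0,0,0,-3,0,0,0,-3,0,0,0,-3,0,0,0,-3,0,0,0,-3,0,0,0,-2,0,0,0,0,0,0,0],
)

```text
t: 31.6
tcp_pos: [0.5226, -0.0545, 0.0244]
orientation: [3.142, -0.001, 2.98]
force: [-1.5, -0.1, 0.9]
grip_width: 0.0006
grasp_force: 0.3
```

Emit:
carry_out(
  steps=[-2,0,0,0,-2,0,0,0,-2,0,0,0,-2,0,0,0,-2,0,0,0,-1,0,0,0,-1,0,0,0,0,0,0,0],
)

```text
t: 32.6
tcp_pos: [0.5344, -0.0564, 0.0244]
orientation: [3.142, -0.0, 2.98]
force: [-2.3, -0.2, 0.5]
grip_width: 0.0003
grasp_force: 1.2
```

```bash
cat > st.py <<'E'
from h import *
X=np.array([.9877,-.1564]);Y=np.array([.1564,.9877])
s=telemetry.get_obs();p=s['tcp_pos'][:2];print('s',p@X,p@Y,'F',s['force'][:2]@X,s['force'])
im,c=save('top','tp')
g=cv2.cvtColor(im,cv2.COLOR_BGR2GRAY)
im2,c2=save('wrist','wp')
for nm,gg in(('y-.012',-.015),('y+',.015)):
    L=[int(cv2.getRectSubPix(g,(1,1),proj(c,[*(X*q+Y*(.0275+gg)),.058]))[0,0]) for q in np.arange(.624,.70,.002)]
    print(nm,L)
s=telemetry.get_obs();print('F',s['force'][:2]@X)
E
python3 st.py
```

```text
s 0.5366775142550133 0.02786730710647274 F -2.284674818687874 [-2.34011104 -0.17041468  0.50122944]
y-.012 [166, 165, 163, 162, 162, 161, 161, 160, 158, 156, 153, 150, 146, 143, 140, 136, 132, 128, 121, 109, 103, 135, 200, 254, 255, 254, 253, 249, 228, 229, 255, 253, 252, 252, 251, 247, 246, 251]
y+ [120, 119, 118, 120, 136, 153, 162, 160, 157, 154, 151, 148, 145, 142, 138, 134, 129, 125, 117, 106, 113, 165, 237, 251, 254, 253, 253, 251, 250, 253, 253, 253, 253, 252, 250, 246, 250, 252]
F -1.93642103973615
```

Emit:
carry_out(
  steps=[-1,0,0,0,-1,0,0,0,-1,0,0,0,-1,0,0,0,0,0,0,0,0,0,0,0,0,0,0,0,0,0,0,0],
)

```text
t: 33.7
tcp_pos: [0.5385, -0.0571, 0.0244]
orientation: [3.142, -0.0, 2.98]
force: [-2.6, -1.1, -0.8]
grip_width: 0.0007
grasp_force: 1.3
```

Emit:
carry_out(
  steps=[-1,0,0,0,-1,0,0,0,-1,0,0,0,0,0,0,0,0,0,0,0,0,0,0,0,0,0,0,0,0,0,0,0],
)

```text
t: 34.7
tcp_pos: [0.5406, -0.0574, 0.0244]
orientation: [-3.142, -0.002, 2.98]
force: [-5.5, -0.9, 2.1]
grip_width: 0.0005
grasp_force: 2.6
```

Emit:
carry_out(
  steps=[-1,0,0,0,-1,0,0,0,-1,0,0,0,0,0,0,0,0,0,0,0,0,0,0,0,0,0,0,0,0,0,0,0],
)

```text
t: 35.7
tcp_pos: [0.5425, -0.0577, 0.0243]
orientation: [-3.142, -0.004, 2.98]
force: [-7.2, -0.3, 4.1]
grip_width: 0.0004
grasp_force: 3.8
```

Run:
```python
from h import *
X=np.array([.9877,-.1564]);Y=np.array([.1564,.9877])
s=telemetry.get_obs();p=s['tcp_pos'][:2];print('s',p@X,'F',s['force'],s['grasp_force'])
im,c=save('scene','sc2')
# project expected block outlines (clamped at glass) and check brightness inside/outside in the scene view
g=cv2.cvtColor(im,cv2.COLOR_BGR2GRAY)
for z in(.096,.075):
    for yo in (-.005,-.022):
        print(z,yo,[(int(1000*q),int(g[int(round(v)),int(round(u))])) for q in np.arange(.64,.70,.002) for u,v in[proj(c,[*(X*q+Y*(.028+yo)),z])]])
t,ct=save('top','tp2'); h=cv2.cvtColor(t,cv2.COLOR_BGR2HSV)
m=cv2.inRange(h,(5,60,60),(19,255,200)); m[:205]=0;m[275:]=0;m[:,:365]=0;m[:,425:]=0; print('cork px in tub',int((m>0).sum()),np.mean(np.nonzero(m),1))
```

```text
s 0.5448512628413005 F [-7.167458   -0.27275602  4.06536025] 3.7960121780633926
0.096 -0.005 [(640, 69), (642, 69), (644, 114), (646, 177), (648, 146), (650, 146), (652, 181), (654, 189), (656, 189), (658, 205), (660, 239), (662, 254), (664, 254), (666, 254), (668, 253), (670, 253), (672, 251), (674, 243), (676, 252), (678, 252), (680, 254), (682, 255), (684, 255), (686, 255), (688, 146), (690, 72), (692, 72), (694, 69), (696, 71), (698, 71)]
0.096 -0.022 [(640, 189), (642, 189), (644, 187), (646, 178), (648, 178), (650, 148), (652, 181), (654, 192), (656, 192), (658, 216), (660, 213), (662, 214), (664, 214), (666, 209), (668, 201), (670, 201), (672, 212), (674, 214), (676, 214), (678, 214), (680, 215), (682, 202), (684, 217), (686, 92), (688, 62), (690, 64), (692, 64), (694, 66), (696, 71), (698, 71)]
0.075 -0.005 [(640, 245), (642, 172), (644, 163), (646, 163), (648, 184), (650, 187), (652, 187), (654, 187), (656, 187), (658, 186), (660, 186), (662, 184), (664, 196), (666, 196), (668, 213), (670, 214), (672, 214), (674, 214), (676, 208), (678, 182), (680, 182), (682, 210), (684, 213), (686, 214), (688, 214), (690, 220), (692, 165), (694, 165), (696, 87), (698, 103)]
0.075 -0.022 [(640, 250), (642, 206), (644, 206), (646, 185), (648, 186), (650, 185), (652, 185), (654, 190), (656, 205), (658, 214), (660, 214), (662, 214), (664, 215), (666, 215), (668, 214), (670, 189), (672, 213), (674, 212), (676, 213), (678, 213), (680, 213), (682, 221), (684, 247), (686, 254), (688, 254), (690, 253), (692, 221), (694, 221), (696, 174), (698, 167)]
cork px in tub 278 [243.9352518  390.56834532]
```

The blocks are clamped face to face against the glass, with about 16 mm of pusher travel used and about 7 N on the cap. Handing in.

```bash
python3 -c "
from h import *
print(bot.sign_off())"
```

```text
the job is handed in; nothing more can be done
None
```

I put the cork in the yellow tub and clamped two upright spacer blocks against the glass, with about 16 of 22 mm of pusher travel used; the fingers were still pressing the cap at about 7 N when I handed in, and I gave the vials no final check, though the arm stayed clear of them.

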